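# Open the ratchet clamp on the mending board

## Task

The ratchet clamp on the wooden mending board stands closed round a mended clay pot. Press down the clamp's release lever with the fingertips and, keeping it pressed, push the sliding jaw back along its bar, away from the pot, fully home against the end block; then let go. Leave the pot standing where it is, untouched, and leave the tools and pots round the board alone.

Things in the scene. Friction and masses are not known exactly. Their poses are not given: they have to be found in the camera images.
- mending_board: Fixed wooden board 360 x 140 x 12 mm, screwed to the counter. Origin: centre of its underside, on the counter. Its x axis runs along the clamp's steel bar, its y axis level across it, z up. The notched bar (12 mm wide, notched top edge 44 mm above the counter) runs along x at y = +35 mm. The fixed jaw is at the +x end (cork face at x = +135 mm, top 52 mm high); the end block that stops the sliding jaw is at the -x end (x = -140 to -164 mm, top 52 mm high).
- sliding_jaw (a joint): Slide of the jaw carriage along the bar, m. It grows as the jaw moves towards the board's -x, away from the pot: about 0.004 to 0.014 at the start (nearly closed), 0.085 = fully back against its end stop. Sliding friction is about 2 N. With the release not pressed a pawl catches the bar's notches (8 mm apart) and the jaw cannot move back by more than a notch; it may always be moved towards the pot.
- paddle_top (a point): Middle of the top of the release lever's paddle, a ribbed grey plate 46 mm along the bar and 34 mm across it, level and about 68 mm above the counter when not pressed. It travels with the sliding jaw. It spans 25 mm towards the board's -x and 21 mm towards +x from this point. Press it straight down here or up to 8 mm nearer the push plate; the lever turns about a pivot 28 mm on the -x side of this point and 16 mm below it, so this point sinks about 2.8 mm per 0.1 rad.
- release_lever (a joint): Angle of the release lever, rad: 0 = not pressed (up to 0.15 when the pawl rides on a notch), 0.30 = fully down against its stop. The pawl is clear of the notches from 0.16 on; a spring brings the lever back. Pressing at the point takes about 3 N at first and 6 N fully down.
- push_plate_face (a point): Centre of the front face of the upright push plate of the sliding jaw (plate 10 mm thick, 44 mm wide across the bar, its top 110 mm above the counter, its lower edge 64 mm), 32 mm on the board's -x side of the paddle point, 87 mm above the counter. The face looks to the board's +x, over the paddle: fingertips standing on the paddle push against it to take the jaw back.
- jaw_pad (a point): Centre of the cork face of the sliding jaw that looks at the pot (towards the board's +x), 34 mm above the counter, 56 mm on the board's +x side of the paddle point. The jaw's arm reaches from the bar 95 mm towards the board's -y; its top is 50 mm high.
- mended_pot: Small pale clay pinch pot, 60 x 64 x 38 mm, standing loose and upright on the board between the two jaws; origin at the centre of its underside, z up. Not to be touched or moved.
- loop_tool: Wooden loop tool, 162 mm long, 10 mm high, lying to the left, past the board's +x end; bystander.
- blue_rib: Blue kidney rib, 80 x 50 x 9 mm, lying just past the board's +x end; bystander.
- needle_tool: Needle tool, 110 mm long, 13 mm high, lying just past the board's -x end; bystander.
- clay_lump: Lump of clay 36 x 52 x 20 mm, past the board's -x end; bystander.
- masking_tape: Roll of tape, 96 mm across, 25 mm high, to the right; bystander.
- water_pot: Speckled clay water pot, 68 mm wide, 63 mm high, to the right; bystander.

How it is judged:
On the way, in this order (a step that is already met when the one before it is completed fails the run):
1. the release lever is pressed down by the fingers (value of joint release_lever above 0.16 rad and contact force between the fingers and release_lever above 0.5 N and value of joint sliding_jaw below 0.04 m), for 0.1 s.
2. the sliding jaw is pushed fully back (value of joint sliding_jaw above 0.081 m), for 0.1 s.
At the end, for the whole second after the job is handed in: the sliding jaw is within 5 mm of its end stop (0.080 or more of 0.085), the release lever has sprung back (below 0.15 rad), and the pot stands upright within 10 mm of where it was, at rest (value of joint sliding_jaw above 0.08 m and value of joint release_lever below 0.15 rad and angle between mended_pot's own z axis and vertical below 0.1 rad and distance of mended_pot from where it was at the start of the episode below 0.01 m and linear speed of mended_pot below 0.02 m/s); the robot touches nothing.
It fails at once if the pot is touched by the fingers or arm (contact force between any of the arm, the fingers and mended_pot above 1 N).
It fails at once if the pot is shifted, lifted or tipped (distance of mended_pot from where it was at the start of the episode above 0.015 m or angle between mended_pot's own z axis and vertical above 0.25 rad).
It fails at once if a tool or pot round the board is moved by more than 2 cm (distance of any of loop_tool, blue_rib, needle_tool, clay_lump, masking_tape, water_pot from where it was at the start of the episode above 0.02 m).
It also fails if it takes over 38 s, if anything falls off the work surface, if the arm or the gripper's body presses on something with over 40 N, if the wrist force passes 120 N, or if a joint passes its speed limit or range.

## Robot

A 6-joint arm with a two-finger parallel gripper is mounted at the origin on a cart in front of the work surface, level with it; the furniture and walls round the work are solid. World frame = base frame: x ahead of the robot, y to its left, z up, the work surface at z = 0. Lengths are in m, angles in rad, forces in N, time in s.
With the tool pointing down it reaches from about 0.375 to 0.975 m from the base axis. Payload 3.8 kg.
Tool frame: the origin (TCP) lies where the fingers leave the gripper's body, on its centre line; the fingertips stand 73 mm ahead of it and the grasp point (between the pads) lies 54 mm ahead of it (nose_length is the distance from the TCP to the fingertips, in m); z points along the fingers, y is the line along which they close (so a half turn about z gives the same grasp; the last joint's range is limited). The gripper opens to 85 mm and grips with 20 to 120 N. Pads are 22 mm wide; open, the fingers measure 114 mm over their backs; the gripper's body (76 mm by 85 mm) begins 54 mm behind the grasp point. The pads swing forward as they close: fully open they stand 13 mm farther back than shut.
Start: joints at [-1.226, 0.264, 1.604, -0, 1.274, -0.037], TCP at [0.251, -0.626, 0.304] pointing down, gripper open.
Joint ranges: [-2.63, 2.63], [-0.94, 2.18], [0.31, 2.57], [-1.31, 4.45], [0, 2.66], [-2.55, 2.55]. Speed limits (rad/s): [2.57, 2.57, 3.14, 3.14, 3.14, 3.14].

## Interface

Orientations are given as a rotation vector (axis times angle).
In Python, from workcell import read_state, read_camera, calibration, finish_job, look_for, cut_out, tip_of, nose_length gives the robot as it stands.
- The arm moves only by the tool step_arm, never from a script. Its argument "targets" is a list of rows, each a list of 3 entries, a list of its own where there are three numbers: the turn, a rotation vector about the tool's x, y, z in rad, then the shift along the tool's x, y, z in mm, then the finger opening in mm, from 0 to 85.4. In form: [[[ax, ay, az], [x, y, z], grip], ...]. A call has 1 to 5 rows; each row shifts and turns the commanded pose from where the row before left it, along the tool's axes as they then stand; what a row does not reach is not made up. A row lasts 1/12 s, in which the tool goes at most 41.7 mm and 7.16 degrees, less where a joint would pass 70% of its speed; a pose out of reach is approached as far as the arm can. A call with a gripper value outside its range is refused whole. The fingers move at their own pace and stop on an object; "grip_force" is the grip in N (left out, the last holds). Time passes only in rows, so rows that do not move let the fingers close. It gives the time, the measured TCP pose, the force, the opening and the grip force at its end, in the units of the state.
- read_state(): the state, without advancing time (a new reading comes with each control period).
- read_camera(name): name is "scene" or "top"; returns the picture (384x512x3 uint8, red, green, blue); there is no depth.
- calibration(name): a dict with "camera_matrix" (3x3 intrinsics, pixels), "dist_coeffs" ([k1, k2, p1, p2, k3] as OpenCV has them; the pictures are not rectified), "R" (3x3) and "t" (3): a world point X has camera coordinates R X + t. Camera axes: x right, y down, z forward; pixel columns grow to the right and rows downward; lengths in m; the calibration is good to about 2 mm. A picture is of the moment at which its call begins. calibration takes no time and is no camera call.
- finish_job(): hands the job in; it is judged then, once.
Trained networks look in the newest picture that a camera, given by its name, has taken for a name from the list of things; names that differ only in an ending like _2 or _b are one class to them, and where a whole thing is asked for, a point or a joint stands for the part that bears it (a point fixed in the world has none). Each returns a list of dicts, best first, with "score" (0 to 1); they miss things now and then, are a little off and sometimes report something else, mostly with a low value. They report only what shows in the picture. A call takes as long as a camera call.
- look_for(camera, query): "extent" ([left, top, right, bottom] in pixels, round what is visible of it).
- cut_out(camera, query): "region" (384x512 bool, what is visible of it) and "extent" ([left, top, right, bottom] in pixels, round what is visible of it).
- tip_of(camera, query): "at" ([row, column] in pixels: a listed point, or the origin of a listed thing).
The state is a dict: "time": time; "q": joint angles; "joint_vel": joint speeds; "joint_torque": joint torques, N m; "tool_pos": TCP position; "tcp_rot": TCP orientation; "wrist_force": force on the tool from outside, world axes, zero at the start; "torque": the same for the moment, N m; "width": opening from 0.0 (shut) to 1.0 (fully open); "grip_force": force on a finger pad.
Only numpy, scipy, OpenCV 4.12 (cv2) and the standard library are available. Lean on these libraries where they do the work, as an engineer would, in place of code of your own. Each camera call takes 0.05 s, during which the arm holds its last target. There are 200 camera calls.

## Working session

There is one attempt and no reset: what is moved stays moved. The work goes in short steps, Python scripts to look and compute and a tool call to move; the robot and the scene stay as the last step left them, time stands still between calls to the robot, and variables do not carry over. Pictures are saved under pics/ and viewed, at most 10 in all, crops included, and the job is handed in when it is done.

Besides the shell and the picture viewer there is one more tool, called after "Request:" as name(argument=value, ...) on one line, values as JSON. step_arm: Moves the arm, as the interface text tells. Its arguments: {"type":"object","properties":{"targets":{"type":"array","items":{"type":"array"}},"grip_force":{"type":"number"}},"required":["targets"]}

```bash
mkdir -p pics; cat > h.py <<'E'
import numpy as np, cv2
from workcell import *
from scipy.spatial.transform import Rotation as Ro
def ray(cam,rc):
    c=calibration(cam);K=np.array(c["camera_matrix"]);R=np.array(c["R"]);t=np.array(c["t"])
    p=cv2.undistortPoints(np.array([[[rc[1],rc[0]]]],float),K,np.array(c["dist_coeffs"])).ravel()
    d=R.T@np.array([p[0],p[1],1]);return -R.T@t,d
def atz(cam,rc,z):
    o,d=ray(cam,rc);return o+d*(z-o[2])/d[2]
E
python3 - <<'E'
from h import *
np.set_printoptions(precision=4,suppress=True)
for cam in("scene","top"):
    im=read_camera(cam);cv2.imwrite(f"pics/{cam}0.png",im[:,:,::-1])
    print(cam,"cam at",ray(cam,(192,256))[0])
    for n,z in(("paddle_top",.068),("push_plate_face",.087),("jaw_pad",.034),("mended_pot",.012),("mending_board",0)):
        for r in tip_of(cam,n)[:2]:print(n,r["score"],np.array(r["at"]),atz(cam,r["at"],z))
s=read_state();print(s["time"],s["tool_pos"],s["tcp_rot"],nose_length)
E
```

```text
scene cam at [0.2549 0.6213 0.9085]
paddle_top 0.73 [202.9 253. ] [ 0.5359 -0.1211  0.068 ]
push_plate_face 0.93 [195.8 261.5] [ 0.5163 -0.1402  0.087 ]
jaw_pad 0.68 [205.4 227.3] [ 0.617  -0.1132  0.034 ]
jaw_pad 0.63 [285.1 155.9] [0.6753 0.2043 0.034 ]
mending_board 0.74 [215.6 245.9] [ 0.5599 -0.1227  0.    ]
top cam at [ 0.2469 -0.1994  1.3236]
paddle_top 0.5 [198.9 241.7] [ 0.5284 -0.121   0.068 ]
paddle_top 0.17 [271.6 380.8] [ 0.3482 -0.5231  0.068 ]
push_plate_face 0.8 [201.4 255.1] [ 0.5195 -0.1607  0.087 ]
jaw_pad 0.71 [173.7 240.8] [ 0.6131 -0.1102  0.034 ]
mended_pot 0.51 [169.4 223.3] [ 0.6293 -0.0542  0.012 ]
mended_pot 0.18 [195.6 241.8] [ 0.5511 -0.1171  0.012 ]
mending_board 0.91 [190.  246.2] [ 0.5723 -0.1283  0.    ]
0.6 [ 0.2515 -0.6264  0.3039] [ 3.0845  0.596  -0.    ] 0.0726
```

```bash
python3 - <<'E'
import cv2
a=cv2.imread("pics/scene0.png")[120:310,130:390];b=cv2.imread("pics/top0.png")[110:290,130:390]
cv2.imwrite("pics/c1.png",cv2.resize(a,None,fx=3,fy=3,interpolation=2));cv2.imwrite("pics/c2.png",cv2.resize(b,None,fx=3,fy=3,interpolation=2))
E
```

```text
(no output)
```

View pics/c1.png

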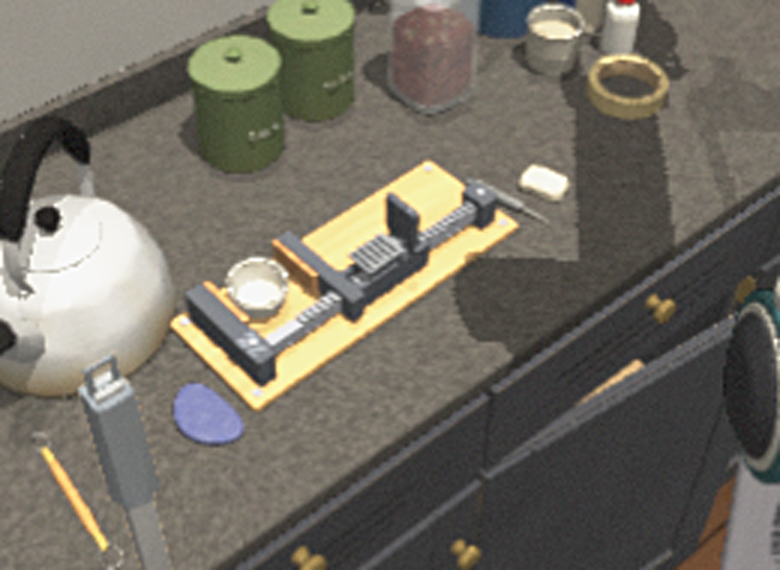

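View pics/c2.png

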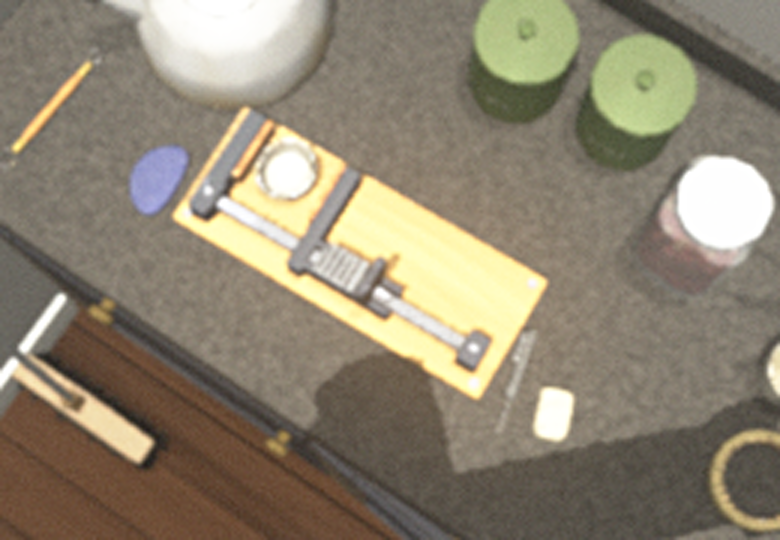

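The views show the board with its bar side facing the robot. The paddle is at about crop (378,255) in scene and (340,267) in top, the push plate is at (403,222) in scene, and the pot sits between the jaws.

```bash
cat >> h.py <<'E'
def uv2rc(x,y,ox,oy): return ((y+.5)/3-.5+oy,(x+.5)/3-.5+ox)
E
python3 - <<'E'
from h import *
from scipy.optimize import least_squares
np.set_printoptions(precision=4,suppress=True)
def proj(cam,P):
    c=calibration(cam);return cv2.projectPoints(np.array(P,float),cv2.Rodrigues(np.array(c["R"]))[0],np.array(c["t"]),np.array(c["camera_matrix"]),np.array(c["dist_coeffs"]))[0].reshape(-1,2)
L=np.array([[.18,-.07,.012],[-.18,-.07,.012],[-.18,.07,.012],[.18,.07,.012]])
top=[uv2rc(*p,130,110) for p in[(245,107),(547,282),(480,398),(176,215)]]
sc=[uv2rc(*p,130,120) for p in[(430,160),(519,225),(257,410),(172,322)]] # -x-y,-x+y,+x+y,+x-y
Lp=np.array([L[1],L[2],L[3],L[0]])
def W(p,X):
    c,s=np.cos(p[2]),np.sin(p[2]);X=np.array(X);return np.c_[p[0]+c*X[:,0]-s*X[:,1],p[1]+s*X[:,0]+c*X[:,1],X[:,2]]
def res(p):
    r=[]
    for cam,LL,pp in(("top",L,top),("scene",Lp,sc)): r.append((proj(cam,W(p,LL))-np.array(pp)[:,::-1]).ravel())
    return np.concatenate(r)
f=least_squares(res,[.57,-.125,1.05],x_scale=[.1,.1,1],loss='soft_l1');print(f.x,res(f.x).round(1))
def loc(P): 
    c,s=np.cos(f.x[2]),np.sin(f.x[2]);d=P[:2]-f.x[:2];return np.array([c*d[0]+s*d[1],-s*d[0]+c*d[1]])*1000
for n,cam,rc,z in(("paddle","scene",(202.9,253),.068),("paddle","top",(198.9,241.7),.068),("plate","scene",(195.8,261.5),.087),("plate","top",(201.4,255.1),.087),("pad","scene",(205.4,227.3),.034),("pad","top",(173.7,240.8),.034),("pot","top",(169.4,223.3),.012),
  ("paddle eye","scene",uv2rc(378,255,130,120),.068),("paddle eye","top",uv2rc(340,267,130,110),.068),("endblk","top",uv2rc(473,349,130,110),.052),("endblk","scene",uv2rc(480,190,130,120),.052)): print(n,cam,loc(atz(cam,rc,z)))
E
```

```text
[ 0.5614 -0.1379  1.0987] [-0.3 -0.5  0.3 -0.4 -0.9  0.8 -2.   1.  -0.  -0.7  0.4 -0.8  0.1 -1.
 -0.8 -0.4]
paddle scene [ 3.3636 30.4104]
paddle top [ 0.0157 37.0996]
plate scene [-22.5469  39.1229]
plate top [-39.3475  26.9995]
pad scene [ 47.3055 -38.2813]
pad top [ 48.2128 -33.3588]
pot top [105.4264 -22.3474]
paddle eye scene [ 2.3205 41.0053]
paddle eye top [-2.8365 34.5833]
endblk top [-151.9587   34.9368]
endblk scene [-152.0352   32.7622]
```

```bash
cat > ov.py <<'E'
from h import *
B=(.5614,-.1379,1.0987)
def proj(cam,P):
    c=calibration(cam);return cv2.projectPoints(np.array(P,float),cv2.Rodrigues(np.array(c["R"]))[0],np.array(c["t"]),np.array(c["camera_matrix"]),np.array(c["dist_coeffs"]))[0].reshape(-1,2)
def W(X):
    X=np.array(X,float)/1000;c,s=np.cos(B[2]),np.sin(B[2]);return np.c_[B[0]+c*X[:,0]-s*X[:,1],B[1]+s*X[:,0]+c*X[:,1],X[:,2]]
def draw(px,name,src):
    out=[]
    for cam,(r0,c0) in(("scene",(178,225)),("top",(180,220))):
        im=cv2.resize(cv2.imread(src%cam)[r0:r0+50,c0:c0+60],None,fx=7,fy=7,interpolation=2)
        for X,col in(([(px-25,18,68),(px+21,18,68),(px+21,52,68),(px-25,52,68)],(0,0,255)),([(px-32,13,110),(px-32,57,110),(px-32,57,64),(px-32,13,64)],(0,255,0)),([(px+56,-60,50),(px+56,41,50)],(255,0,255))):
            p=((proj(cam,W(X))-[c0,r0]+.5)*7-.5).astype(np.int32);cv2.polylines(im,[p],True,col,1)
        out.append(im)
    cv2.imwrite(name,np.hstack(out))
E
python3 -c "
from ov import *
draw(-4,'pics/o1.png','pics/%s0.png')"
```

```text
(no output)
```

View pics/o1.png

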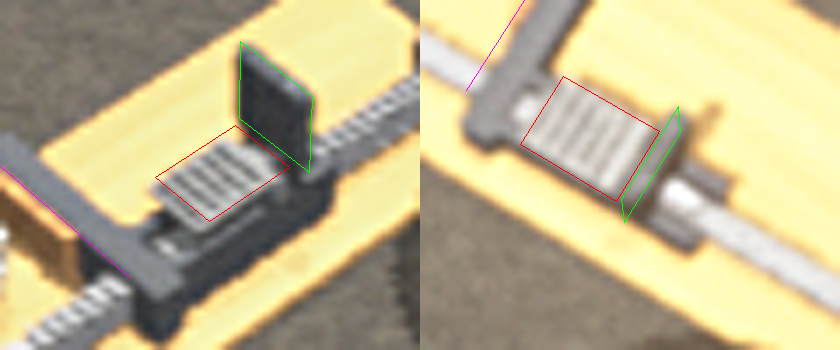

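```bash
cat > plan.py <<'E'
from ov import *
import sys
np.set_printoptions(precision=4,suppress=True)
th=.3
bx=np.array([np.cos(B[2]),np.sin(B[2]),0]);by=np.array([-bx[1],bx[0],0]);bz=np.array([0,0,1.])
def goalR(s=1):
    z=-np.sin(th)*bx-np.cos(th)*bz;y=s*(np.cos(th)*bx-np.sin(th)*bz);return np.c_[np.cross(y,z),y,z]
def cur():
    s=read_state();return s,np.array(s["tool_pos"]),Ro.from_rotvec(s["tcp_rot"]).as_matrix()
def tipB():
    s,p,R=cur();t=p+.073*R[:,2]-[B[0],B[1],0];return np.array([t@bx,t@by,t[2]])*1000
E
python3 - <<'E'
from plan import *
s,p,R=cur();print(R)
for sg in(1,-1):
    G=goalR(sg);w=Ro.from_matrix(R.T@G).as_rotvec();print(sg,w,np.degrees(np.linalg.norm(w))/7)
    tip=W([(-13,35,150)])[0];tcp=tip-.073*G[:,2];print("shift tool mm",R.T@(tcp-p)*1000,tcp)
E
```

```text
[[ 0.928   0.3726  0.    ]
 [ 0.3726 -0.928  -0.0001]
 [-0.      0.0001 -1.    ]]
1 [ 0.1559 -0.3425 -2.2669] 18.808818115969306
shift tool mm [ 453.0733 -369.8991   84.1487] [ 0.5341 -0.1143  0.2197]
-1 [-0.2814 -0.1281  0.8473] 7.382515800944298
shift tool mm [ 453.0733 -369.8991   84.1487] [ 0.5341 -0.1143  0.2197]
```

Request:
step_arm(targets=[[[0,0,0],[22.65,-18.5,0],10],[[0,0,0],[22.65,-18.5,0],10],[[0,0,0],[22.65,-18.5,0],10],[[0,0,0],[22.65,-18.5,0],10],[[0,0,0],[22.65,-18.5,0],10]])

```text
time: 1.02
tool_pos: [0.3225, -0.4972, 0.304]
tcp_rot: [3.084, 0.595, 0.0]
wrist_force: [0.7, 0.6, -0.4]
width: 0.299
grip_force: 0.0
```

Request:
step_arm(targets=[[[0,0,0],[22.65,-18.5,0],10],[[0,0,0],[22.65,-18.5,0],10],[[0,0,0],[22.65,-18.5,0],10],[[0,0,0],[22.65,-18.5,0],10],[[0,0,0],[22.65,-18.5,0],10]])

```text
time: 1.43
tool_pos: [0.3932, -0.3691, 0.3042]
tcp_rot: [3.084, 0.596, 0.001]
wrist_force: [1.2, 0.0, -0.5]
width: 0.117
grip_force: 0.0
```

Request:
step_arm(targets=[[[0,0,0],[22.65,-18.5,0],10],[[0,0,0],[22.65,-18.5,0],10],[[0,0,0],[22.65,-18.5,0],10],[[0,0,0],[22.65,-18.5,0],10],[[0,0,0],[22.65,-18.5,0],10]])

```text
time: 1.85
tool_pos: [0.4639, -0.241, 0.3043]
tcp_rot: [3.084, 0.596, 0.001]
wrist_force: [0.9, -0.4, -0.3]
width: 0.115
grip_force: 0.0
```

Request:
step_arm(targets=[[[0,0,0],[22.65,-18.5,0],10],[[0,0,0],[22.65,-18.5,0],10],[[0,0,0],[22.65,-18.5,0],10],[[0,0,0],[22.65,-18.5,0],10],[[0,0,0],[22.65,-18.5,0],10]])

```text
time: 2.27
tool_pos: [0.5346, -0.1129, 0.3042]
tcp_rot: [3.084, 0.596, 0.001]
wrist_force: [0.6, 0.4, 0.0]
width: 0.115
grip_force: 0.0
```

Request:
step_arm(targets=[[[-0.0352,-0.016,0.106],[0,0,0],10],[[-0.0352,-0.016,0.106],[0,0,0],10],[[-0.0352,-0.016,0.106],[0,0,0],10],[[-0.0352,-0.016,0.106],[0,0,0],10]])

```text
time: 2.6
tool_pos: [0.5341, -0.1139, 0.3042]
tcp_rot: [2.989, -0.071, -0.053]
wrist_force: [0.1, 0.0, 0.5]
width: 0.117
grip_force: 0.0
```

Request:
step_arm(targets=[[[-0.0352,-0.016,0.106],[0,0,0],10],[[-0.0352,-0.016,0.106],[0,0,0],10],[[-0.0352,-0.016,0.106],[0,0,0],10],[[-0.0352,-0.016,0.106],[0,0,0],10],[[0,0,0],[0,0,0],10]])

```text
time: 3.02
tool_pos: [0.5344, -0.1136, 0.3036]
tcp_rot: [2.768, -0.669, -0.101]
wrist_force: [0.6, 0.5, -0.8]
width: 0.117
grip_force: 0.0
```

```bash
cat > nxt.py <<'E'
from plan import *
g=np.array(eval(sys.argv[1]))
s,p,R=cur();G=goalR(-1);t=tipB();d=(g-t)/1000
print("t",s["time"],"tip",t,"rot err",Ro.from_matrix(R.T@G).as_rotvec(),"F",np.array(s["wrist_force"])@np.c_[bx,by,bz],"w",s["width"]*85.4)
print("shift tool mm",R.T@(d[0]*bx+d[1]*by+d[2]*bz)*1000)
print("unit board x,z in tool",R.T@bx,R.T@bz)
E
python3 nxt.py "(-13,35,85)"
```

```text
t 3.0167 tip [-12.287   35.107  233.8465] rot err [ 0.0009  0.0004 -0.0021] F [ 0.7102 -0.3343 -0.776 ] w 9.960506336386182
shift tool mm [  0.0779 -43.4368 142.3694]
unit board x,z in tool [-0.0021 -0.9551 -0.2964] [ 0.0002  0.2964 -0.9551]
```

Request:
step_arm(targets=[[[0,0,0],[0,-8.7,28.4],10],[[0,0,0],[0,-8.7,28.4],10],[[0,0,0],[0,-8.7,28.4],10],[[0,0,0],[0,-8.7,28.4],10],[[0,0,0],[0,-8.7,28.4],10]])

```text
time: 3.43
tool_pos: [0.5339, -0.1147, 0.1545]
tcp_rot: [2.771, -0.663, -0.099]
wrist_force: [-0.1, 0.4, -0.1]
width: 0.116
grip_force: 0.0
```

```bash
python3 nxt.py "(-13,35,80)"; python3 -c "
from ov import *
for c in('scene','top'): cv2.imwrite('pics/%s1.png'%c,read_camera(c)[:,:,::-1])
a=cv2.imread('pics/scene1.png')[150:240,205:295];b=cv2.imread('pics/top1.png')[150:240,200:290]
cv2.imwrite('pics/p1.png',cv2.resize(np.hstack([a,b]),None,fx=4.4,fy=4.4,interpolation=2))"
```

```text
t 3.4333 tip [-13.315   34.9123  84.7384] rot err [-0.0015 -0.0012  0.0021] F [ 0.2811  0.2522 -0.0688] w 9.924300277023798
shift tool mm [-0.0896 -1.6946  4.4362]
unit board x,z in tool [ 0.0023 -0.9558 -0.294 ] [ 0.0006  0.294  -0.9558]
```

View pics/p1.png

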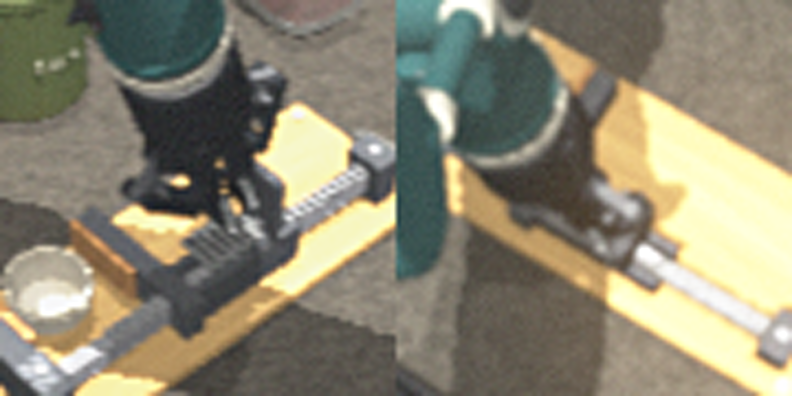

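Both fingertips hang over the plate-side half of the paddle, at about (240,215) in the left view, just in front of the push plate. I'll descend while watching the force.

Request:
step_arm(targets=[[[0,0,0],[0,-1.5,4.8],10],[[0,0,0],[0,-1.2,3.8],10],[[0,0,0],[0,0,0],10]])

```text
time: 3.78
tool_pos: [0.5349, -0.1148, 0.1478]
tcp_rot: [2.77, -0.667, -0.097]
wrist_force: [0.6, 0.1, -0.6]
width: 0.115
grip_force: 0.0
```

Request:
step_arm(targets=[[[0,0,0],[0,-0.6,1.9],10],[[0,0,0],[0,0,0],10]])

```text
time: 3.95
tool_pos: [0.5348, -0.1147, 0.1457]
tcp_rot: [2.769, -0.667, -0.097]
wrist_force: [-0.7, -0.5, 0.3]
width: 0.119
grip_force: 0.0
```

Request:
step_arm(targets=[[[0,0,0],[0,-0.6,1.9],10],[[0,0,0],[0,0,0],10]])

```text
time: 4.12
tool_pos: [0.5341, -0.1146, 0.1428]
tcp_rot: [2.769, -0.667, -0.099]
wrist_force: [-1.1, -0.1, -0.3]
width: 0.114
grip_force: 0.0
```

```bash
python3 nxt.py "(-13,35,66)"
```

```text
t 4.1167 tip [-13.1734  34.8644  73.0104] rot err [-0.0003 -0.0007 -0.0008] F [-0.5485  0.9411 -0.2942] w 9.705434905294666
shift tool mm [-0.1421 -2.2351  6.6467]
unit board x,z in tool [-0.0005 -0.9554 -0.2952] [ 0.0009  0.2952 -0.9554]
```

Request:
step_arm(targets=[[[0,0,0],[0,-0.6,1.9],10],[[0,0,0],[0,0,0],10]])

```text
time: 4.28
tool_pos: [0.5338, -0.1145, 0.1402]
tcp_rot: [2.769, -0.667, -0.101]
wrist_force: [-0.2, 0.5, -0.5]
width: 0.118
grip_force: 0.1
```

Request:
step_arm(targets=[[[0,0,0],[0,-0.6,1.9],10],[[0,0,0],[0,0,0],10]])

```text
time: 4.45
tool_pos: [0.534, -0.1143, 0.1386]
tcp_rot: [2.769, -0.667, -0.101]
wrist_force: [-0.7, 1.7, 4.3]
width: 0.115
grip_force: 2.1
```

Request:
step_arm(targets=[[[0,0,0],[0,-0.6,1.9],10],[[0,0,0],[0,0,0],10],[[0,0,0],[0,0,0],10]])

```text
time: 4.7
tool_pos: [0.5341, -0.1143, 0.1367]
tcp_rot: [2.769, -0.667, -0.1]
wrist_force: [-0.5, 2.8, 4.7]
width: 0.118
grip_force: 2.6
```

```bash
python3 nxt.py "(-13,35,66)"
```

```text
t 4.7 tip [-13.0109  35.0545  66.9921] rot err [-0.0002 -0.0001 -0.0008] F [2.229  1.7385 4.6817] w 10.117848700831713
shift tool mm [ 0.0542 -0.3035  0.9446]
unit board x,z in tool [-0.0007 -0.9554 -0.2953] [ 0.0003  0.2953 -0.9554]
```

Request:
step_arm(targets=[[[0,0,0],[0,-0.6,1.9],10],[[0,0,0],[0,0,0],10]])

```text
time: 4.87
tool_pos: [0.534, -0.1144, 0.1346]
tcp_rot: [2.769, -0.667, -0.1]
wrist_force: [-1.8, 2.3, 5.2]
width: 0.111
grip_force: 2.9
```

Request:
step_arm(targets=[[[0,0,0],[0,-0.6,1.9],10],[[0,0,0],[0,0,0],10]])

```text
time: 5.03
tool_pos: [0.534, -0.1144, 0.1328]
tcp_rot: [2.769, -0.667, -0.101]
wrist_force: [-2.3, 1.9, 6.6]
width: 0.117
grip_force: 3.3
```

```bash
python3 nxt.py "(-13,35,62)"; python3 -c "
from ov import *
for c in('scene',): cv2.imwrite('pics/%s2.png'%c,read_camera(c)[:,:,::-1])
a=cv2.imread('pics/scene2.png')[170:230,220:300]
cv2.imwrite('pics/p2.png',cv2.resize(a,None,fx=9,fy=9,interpolation=2))"
```

```text
t 5.0333 tip [-13.1169  35.1016  63.0678] rot err [ 0.0001 -0.     -0.0008] F [0.6398 2.8817 6.5861] w 10.027596922030586
shift tool mm [ 0.1013 -0.4273  0.9855]
unit board x,z in tool [-0.0008 -0.9553 -0.2956] [ 0.0002  0.2956 -0.9553]
```

View pics/p2.png

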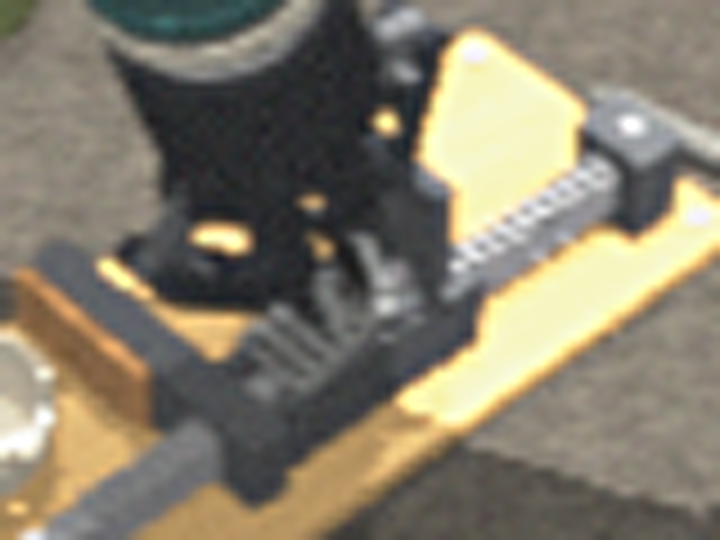

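The paddle is visibly pressed, with a steady force of about 6.6 N. Next I push towards the board's −x.

Request:
step_arm(targets=[[[0,0,0],[0,0,0],10],[[0,0,0],[0,1.9,0.6],10],[[0,0,0],[0,1.9,0.6],10],[[0,0,0],[0,1.9,0.6],10]])

```text
time: 5.42
tool_pos: [0.5313, -0.1197, 0.1329]
tcp_rot: [2.769, -0.667, -0.1]
wrist_force: [-1.6, 3.0, 6.8]
width: 0.116
grip_force: 3.4
```

Request:
step_arm(targets=[[[0,0,0],[0,1.9,0.6],10],[[0,0,0],[0,1.9,0.6],10],[[0,0,0],[0,1.9,0.6],10]])

```text
time: 5.67
tool_pos: [0.5285, -0.1251, 0.1329]
tcp_rot: [2.769, -0.667, -0.1]
wrist_force: [-1.2, 3.8, 6.7]
width: 0.115
grip_force: 3.4
```

```bash
python3 nxt.py "(-60,35,63)"
```

```text
t 5.6667 tip [-25.0991  35.1046  63.1762] rot err [-0.0001  0.     -0.0009] F [2.8101 2.7611 6.6704] w 9.812671756860519
shift tool mm [ 0.1355 33.291  10.4789]
unit board x,z in tool [-0.0009 -0.9554 -0.2954] [ 0.0002  0.2954 -0.9554]
```

Request:
step_arm(targets=[[[0,0,0],[0,3.8,1.18],10],[[0,0,0],[0,3.8,1.18],10],[[0,0,0],[0,3.8,1.18],10],[[0,0,0],[0,3.8,1.18],10],[[0,0,0],[0,3.8,1.18],10]])

```text
time: 6.08
tool_pos: [0.5195, -0.1429, 0.1329]
tcp_rot: [2.769, -0.667, -0.1]
wrist_force: [-1.8, 3.3, 6.6]
width: 0.118
grip_force: 3.4
```

Request:
step_arm(targets=[[[0,0,0],[0,3.8,1.18],10],[[0,0,0],[0,3.8,1.18],10],[[0,0,0],[0,3.8,1.18],10],[[0,0,0],[0,3.8,1.18],10],[[0,0,0],[0,3.8,1.18],10]])

```text
time: 6.5
tool_pos: [0.5104, -0.1606, 0.1329]
tcp_rot: [2.769, -0.667, -0.1]
wrist_force: [-1.7, 3.1, 7.2]
width: 0.118
grip_force: 3.5
```

```bash
python3 nxt.py "(-90,35,63)"; python3 -c "
from ov import *
for c in('scene',): cv2.imwrite('pics/%s3.png'%c,read_camera(c)[:,:,::-1])
a=cv2.imread('pics/scene3.png')[160:230,220:310]
cv2.imwrite('pics/p3.png',cv2.resize(a,None,fx=8,fy=8,interpolation=2))"
```

```text
t 6.5 tip [-65.0372  35.1242  63.1208] rot err [-0.     -0.     -0.0009] F [2.0047 2.8898 7.1859] w 10.118614192810242
shift tool mm [ 0.1453 23.812   7.4923]
unit board x,z in tool [-0.0008 -0.9553 -0.2955] [ 0.0003  0.2955 -0.9553]
```

View pics/p3.png

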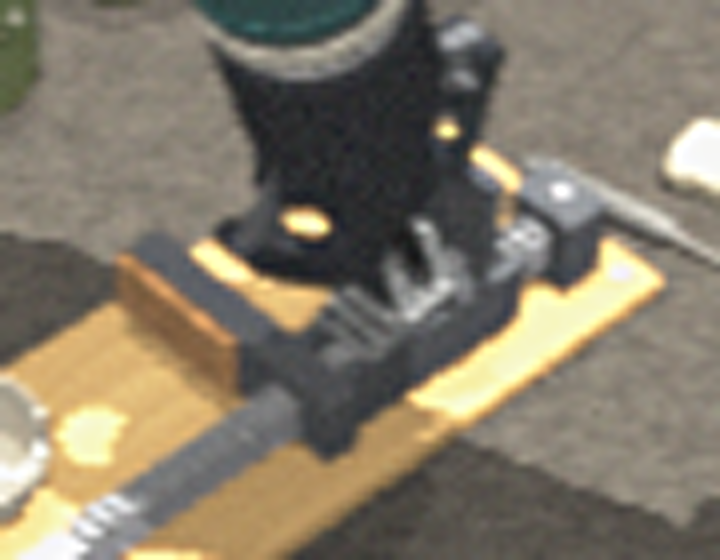

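The jaw is travelling with the fingers and now sits about 25 mm short of the end block. I'll keep pushing and watch the force.

Request:
step_arm(targets=[[[0,0,0],[0,3.8,1.18],10],[[0,0,0],[0,3.8,1.18],10],[[0,0,0],[0,3.8,1.18],10],[[0,0,0],[0,3.8,1.18],10]])

```text
time: 6.88
tool_pos: [0.5031, -0.1748, 0.1329]
tcp_rot: [2.769, -0.667, -0.1]
wrist_force: [-1.5, 2.9, 7.2]
width: 0.115
grip_force: 3.5
```

Request:
step_arm(targets=[[[0,0,0],[0,1.9,0.59],10],[[0,0,0],[0,1.9,0.59],10]])

```text
time: 7.05
tool_pos: [0.5013, -0.1784, 0.1329]
tcp_rot: [2.769, -0.668, -0.1]
wrist_force: [-0.5, 3.6, 6.6]
width: 0.121
grip_force: 3.4
```

Request:
step_arm(targets=[[[0,0,0],[0,1.9,0.59],10],[[0,0,0],[0,1.9,0.59],10]])

```text
time: 7.22
tool_pos: [0.5007, -0.18, 0.1331]
tcp_rot: [2.773, -0.671, -0.098]
wrist_force: [2.1, 11.3, 9.3]
width: 0.115
grip_force: 6.3
```

```bash
python3 nxt.py "(-90,35,63)"
```

```text
t 7.2167 tip [-86.3028  34.8889  63.227 ] rot err [-0.0052 -0.0007 -0.003 ] F [11.0091  3.2424  9.25  ] w 9.779446946057211
shift tool mm [-0.1015  3.4721  1.2915]
unit board x,z in tool [-0.0027 -0.9568 -0.2906] [ 0.0015  0.2906 -0.9569]
```

Request:
step_arm(targets=[[[0,0,0],[0,1.9,0.59],10],[[0,0,0],[0,0,0],10]])

```text
time: 7.38
tool_pos: [0.5006, -0.1815, 0.1336]
tcp_rot: [2.773, -0.671, -0.095]
wrist_force: [1.2, 14.4, 11.0]
width: 0.114
grip_force: 7.1
```

```bash
python3 nxt.py "(-90,35,63)"; python3 -c "
from ov import *
for c in('scene',): cv2.imwrite('pics/%s4.png'%c,read_camera(c)[:,:,::-1])
a=cv2.imread('pics/scene4.png')[160:230,220:310]
cv2.imwrite('pics/p4.png',cv2.resize(a,None,fx=8,fy=8,interpolation=2))"
```

```text
t 7.3833 tip [-87.6775  34.1951  63.7781] rot err [-0.0058 -0.0023 -0.003 ] F [13.3725  5.5367 10.9669] w 9.716444105857226
shift tool mm [-0.8021  1.9995  1.4163]
unit board x,z in tool [-0.0022 -0.957  -0.29  ] [ 0.003  0.29  -0.957]
```

View pics/p4.png

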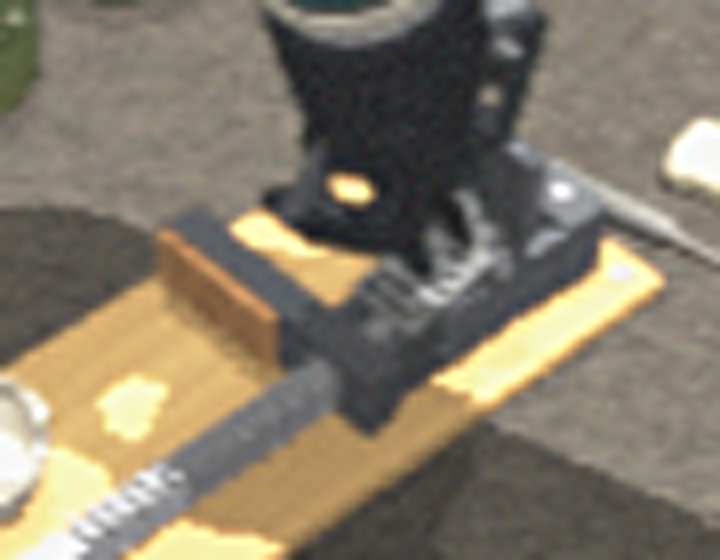

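The carriage now butts against the end block, and the push force has risen to 13 N. I lift straight up.

Request:
step_arm(targets=[[[0,0,0],[0,1.2,-3.8],10],[[0,0,0],[0,1.2,-3.8],10],[[0,0,0],[0,1.2,-3.8],10],[[0,0,0],[0,1.5,-4.8],10],[[0,0,0],[0,0,0],10]])

```text
time: 7.85
tool_pos: [0.4988, -0.1841, 0.1499]
tcp_rot: [2.769, -0.667, -0.099]
wrist_force: [-0.4, 0.0, 0.1]
width: 0.116
grip_force: 0.0
```

```bash
python3 nxt.py "(-87,35,150)"
```

```text
t 7.85 tip [-91.2149  34.6921  80.1995] rot err [ 0.0002 -0.0009 -0.0011] F [-0.1641  0.3404  0.1457] w 9.88923376375741
shift tool mm [ -0.2266  16.6131 -67.9258]
unit board x,z in tool [-0.0008 -0.9553 -0.2957] [ 0.0012  0.2957 -0.9553]
```

Clear of contact, so I go up further, check and hand in.

Request:
step_arm(targets=[[[0,0,0],[0,4,-17],10],[[0,0,0],[0,6,-20],10],[[0,0,0],[0,6,-20],10],[[0,0,0],[0,6,-20],10],[[0,0,0],[0,6,-20],10]])

```text
time: 8.27
tool_pos: [0.4989, -0.1822, 0.2506]
tcp_rot: [2.769, -0.667, -0.102]
wrist_force: [0.3, 0.1, -0.6]
width: 0.116
grip_force: 0.0
```

Request:
step_arm(targets=[[[0,0,0],[0,6,-20],10],[[0,0,0],[0,6,-20],10],[[0,0,0],[0,0,0],10],[[0,0,0],[0,0,0],10]])

```text
time: 8.6
tool_pos: [0.5001, -0.182, 0.293]
tcp_rot: [2.769, -0.668, -0.097]
wrist_force: [-0.0, 0.4, -1.1]
width: 0.112
grip_force: 0.0
```

```bash
python3 -c "
from ov import *
for c in('scene',): cv2.imwrite('pics/%s5.png'%c,read_camera(c)[:,:,::-1])
a=cv2.imread('pics/scene5.png')[150:250,190:320]
cv2.imwrite('pics/p5.png',cv2.resize(a,None,fx=6,fy=6,interpolation=2))"
```

```text
(no output)
```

View pics/p5.png

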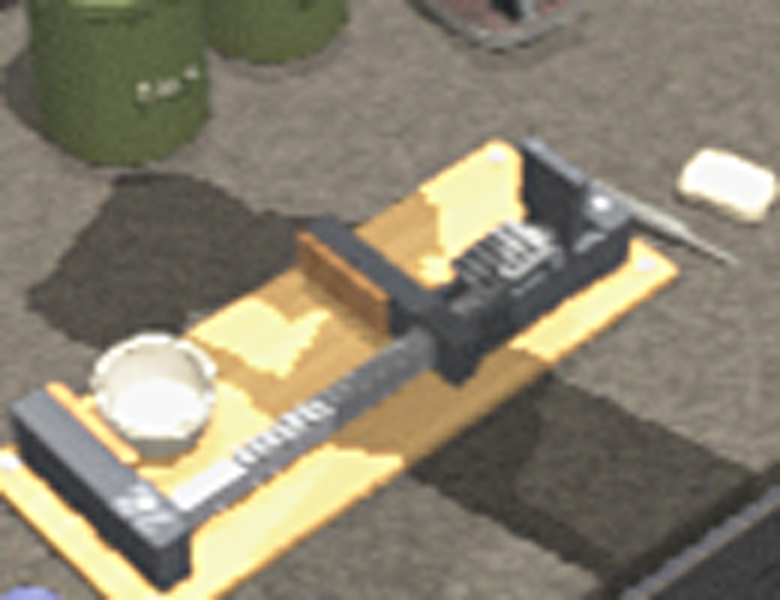

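The carriage is against the end block at about (600,230), the paddle has sprung back up, and the pot is still standing at (155,395).

```bash
python3 -c "
from workcell import *
print(finish_job())"
```

```text
the job is handed in; nothing more can be done
None
```

I pressed the release lever, pushed the jaw back against the end block and let go; the last picture shows the lever up and the pot still standing, and the job is handed in (no verdict was returned).

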